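Gauge a housing and clear the catch tray into the tote

ROBOT

A 7-joint arm with a two-finger parallel gripper is mounted at the origin on the work surface. World frame = base frame: x ahead of the robot, y to its left, z up, the work surface at z = 0. Lengths are in m, angles in rad, forces in N, time in s.
With the tool pointing down it reaches from about 0.425 to 0.95 m from the base axis. Payload 16.7 kg.
Tool frame: the origin (TCP) lies between the finger pads; the fingertips stand 11 mm ahead of it and the grasp point (between the pads) lies 8 mm behind it (r.tcp_to_tips is the distance from the TCP to the fingertips, in m); z points along the fingers, y is the line along which they close (so a half turn about z gives the same grasp; the last joint's range is limited). The gripper opens to 94 mm and grips with 3 to 60 N. Pads are 16 mm wide; open, the fingers measure 119 mm over their backs; the gripper's body (75 mm by 177 mm) begins 78 mm behind the grasp point.
Start: joints at [-1.343, 0.426, 0.074, 1.606, -0.034, 1.111, -0.067], TCP at [0.249, 0.627, 0.216] pointing down, gripper open.
Joint ranges: [-2.85, 2.85], [-0.5, 2.14], [-1.23, 1.37], [0.21, 2.46], [-1.02, 4.16], [0.16, 2.05], [-2.73, 2.73]. Speed limits (rad/s): [1.89, 1.89, 2.39, 2.39, 3.01, 3.01, 3.01].

INTERFACE

Orientations are given as a rotation vector (axis times angle).
In Python, from plant import r gives the robot as it stands.
- The arm moves only by the tool arm_command, never from a script. Its argument "motion" is a list of rows, each a list of 5 numbers: the shift along the tool's x, y, z in mm, then the turn about the tool's z in degrees, then the opening, from -1 (shut) to 1 (fully open). In form: [[x, y, z, yaw, fingers], ...]. A call has 1 to 12 rows; each row shifts and turns the commanded pose from where the row before left it, along the tool's axes as they then stand; what a row does not reach is not made up. A row lasts 1/8 s, in which the tool goes at most 62.5 mm and 10.7 degrees, less where a joint would pass 70% of its speed; a pose out of reach is approached as far as the arm can. A call with a gripper value outside its range is refused whole. The fingers move at their own pace and stop on an object; the grip force is fixed at half the most. Time passes only in rows, so rows that do not move let the fingers close. It gives the time, the measured TCP pose, the force, the opening and the grip force at its end, in the units of the state.
- r.observe(): the state, without advancing time (a new reading comes with each control period).
- r.capture(name): name is "scene" or "top"; returns a dict with "pixels" (384x512x3 uint8, blue, green, red), "z_map" (384x512 float32, m along the optical axis (not along the pixel's ray), 0 where there is no reading), "mtx" (3x3 intrinsics, pixels), "k1" (the pictures are not rectified: a ray, as slopes to the right and down, at radius r is drawn at 1 + k1 r^2 times it, then the intrinsics apply), "rvec" (rotation vector, rad) and "tvec" (3), from world to camera coordinates, as OpenCV has them. Camera axes: x right, y down, z forward; pixel columns grow to the right and rows downward; lengths in m; the calibration is good to about 2 mm. A picture is of the moment at which its call begins.
- r.sign_off(): hands the job in; it is judged then, once.
Trained networks look in a picture, given as the dict that the camera call returned (one of the last four; its "shot" number tells which), for a name from the list of things; names that differ only in an ending like _2 or _b are one class to them, and where a whole thing is asked for, a point or a joint stands for the part that bears it (a point fixed in the world has none). Each returns a list of dicts, best first, with "confidence" (0 to 1); they miss things now and then, are a little off and sometimes report something else, mostly with a low value. They report only what shows in the picture. A call takes as long as a camera call. They do not tell look-alikes from the thing itself.
- r.cut_out(picture, target): "region" (384x512 bool, what is visible of it).
- r.mark_of(picture, target): "centre" ([x, y, z] in m, in world coordinates, good to about 4 mm: a listed point, or the origin of a listed thing).
The state is a dict: "time_s": time; "joint_pos": joint angles; "qd": joint speeds; "joint_efforts": joint torques, N m; "position": TCP position; "tool_rot": TCP orientation; "wrist_force": force on the tool from outside, world axes, zero at the start; "wrist_torque": the same for the moment, N m; "finger_gap": finger opening in m; "gripper_force": force on a finger pad.
Only numpy, scipy, OpenCV 4.12 (cv2) and the standard library are available. Lean on these libraries where they do the work, as an engineer would, in place of code of your own. Each camera call takes 0.05 s, during which the arm holds its last target. There are 200 camera calls.

TASK

Check the housing lying between the caliper jaws at the end of the catch tray: slide the movable jaw gently shut until it presses the housing firmly against the fixed jaw, keep it pressed for a moment, then slide the jaw wide open again. After that, sweep this housing and the other two over the tray's open front edge into the wooden tote below, sliding them along the tray rather than picking them up. Leave the sprue (the cross-barred offcut) lying in the tray where it is, and do not disturb the tote, mug, scraper or jar.

Things in the scene. Friction and masses are not known exactly. Their poses are not given: they have to be found in the camera images.
- tray: fixed aluminium catch tray at the end of a low belt conveyor. Origin at bench height; its floor is 70 mm above. Floor in tray frame: x = -70 mm (open front edge, no rim, robot side) to +90 mm (back wall, 24 mm high), y = -196 to +196 mm (side walls 24 mm high). Caliper at the +y end, its beam on the back wall (top 36 mm above floor); conveyor behind the wall, 47 mm above floor.
- fixed_face (a point): centre of the measuring face of the caliper's fixed jaw, looking to tray -y. The fixed jaw is part of the tray: a steel bar on the floor, 135 mm along tray x (from -55 to +80 mm), 20 mm high, 16 mm wide, face at tray y = +175 mm.
- sliding_jaw: the caliper's movable jaw: steel bar 135 mm along tray x (-55 to +80 mm of its frame), 16 mm wide (y), top 20 mm above the tray floor. Origin at tray floor level; measuring face at y = +8 mm. Fully open at tray y = +87 mm (80 mm between the faces), closing towards +y; it stays where it is left (about 1.5 N friction).
- thumb_tab (a point): centre of the graspable upper part of the movable jaw's upright thumb tab, 48 mm above the tray floor. The tab is 26 mm (tray x) by 14 mm (tray y) and rises from the jaw to 63 mm above the tray floor.
- sample: finished black plastic housing, 40 x 34 x 22 mm (x, y, z): a 14 mm thick base with a 24 x 26 x 8 mm raised boss on top, about 45 g. Origin: centre of its underside, z up. It lies loosely between the caliper jaws, its 34 mm width roughly across them.
- housing_a: finished black plastic housing, 40 x 34 x 22 mm (x, y, z): a 14 mm thick base with a 24 x 26 x 8 mm raised boss on top, about 45 g. Origin: centre of its underside, z up. Lies on the tray floor.
- housing_b: finished black plastic housing, 40 x 34 x 22 mm (x, y, z): a 14 mm thick base with a 24 x 26 x 8 mm raised boss on top, about 45 g. Origin: centre of its underside, z up. Lies on the tray floor.
- sprue: black plastic sprue left from moulding: a 62 x 9 x 9 mm bar along its x with two 36 mm cross bars and a 24 mm high round stub in the middle. Origin: centre of its underside. Lies on the tray floor.
- tote: open wooden tote, outside 165 x 440 x 56 mm (x, y, z), walls and floor 8 mm, standing on the bench under the tray's front edge, which overhangs its far wall by about 15 mm and is 8 mm higher than its rim. Origin: centre of its underside.
- mug: white mug, 76 mm wide, 85 mm tall, on the bench to the left. Origin: centre of its underside.
- scraper: hand scraper with a round handle, lying on the bench to the right. Origin: underside.
- jar: closed jar, 60 mm wide, 80 mm tall, on the bench to the right. Origin: centre of its underside.
Things that resemble listed ones, but are neither listed nor needed, are in the scene too. Leave any orange look-alike of the sample alone.

How it is judged:
By the outcome, as a careful person would: the job done as asked, in the order asked, and still so for the second after the job is handed in, with the robot touching nothing.
It also fails if it takes over 61 s, if anything falls off the work surface, if the arm or the gripper's body presses on something with over 40 N, if the wrist force passes 120 N, or if a joint passes its speed limit or range.

## Working session

There is one attempt and no reset: what is moved stays moved. The work goes in short steps, Python scripts to look and compute and a tool call to move; the robot and the scene stay as the last step left them, time stands still between calls to the robot, and variables do not carry over. Pictures are saved under pics/ and viewed, at most 10 in all, crops included, and the job is handed in when it is done.

Besides the shell and the picture viewer there is one more tool, called after "Request:" as name([rows], argument=value, ...), one row to a line, values as JSON. arm_command: Moves the arm, as the interface text tells. Its arguments: {"type":"object","properties":{"motion":{"type":"array","items":{"type":"array","items":{"type":"number"}}}},"required":["motion"]}

```bash
mkdir -p pics
cat > h.py <<'E'
import numpy as np,cv2
from plant import r
def marks(p,names):
    for n in names:
        try: print(n,[(np.round(d["centre"],3).tolist(),round(d["confidence"],2)) for d in r.mark_of(p,n)][:4])
        except Exception as e: print(n,e)
def proj(p,X):
    R=cv2.Rodrigues(np.array(p["rvec"],float))[0]; c=np.atleast_2d(X)@R.T+np.array(p["tvec"]).ravel()
    s=c[:,:2]/c[:,2:]; s=s*(1+p["k1"]*(s**2).sum(1,keepdims=True)); m=np.array(p["mtx"])
    return s*[m[0,0],m[1,1]]+m[:2,2]
def cloud(p):
    m=np.array(p["mtx"]);v,u=np.mgrid[:384,:512].astype(float)
    d=np.stack([(u-m[0,2])/m[0,0],(v-m[1,2])/m[1,1]],-1);s=d.copy()
    for _ in range(8): s=d/(1+p["k1"]*(s**2).sum(-1,keepdims=True))
    z=p["z_map"];c=np.concatenate([s*z[...,None],z[...,None]],-1)
    R=cv2.Rodrigues(np.array(p["rvec"],float))[0]
    return (c-np.array(p["tvec"]).ravel())@R
E
python3 - <<'E'
from h import *
N=["tray","fixed_face","sliding_jaw","thumb_tab","sample","sprue","tote","mug","scraper","jar"]
for c in["top","scene"]:
    p=r.capture(c);cv2.imwrite(f"pics/{c}0.png",cv2.resize(p["pixels"],(768,576)));print(c);marks(p,N)
s=r.observe();print(s["position"],s["tool_rot"],s["time_s"],s["wrist_force"],r.tcp_to_tips)
E
```

```text
top
tray [([0.61, -0.05, 0.004], 0.82)]
fixed_face [([0.61, 0.126, 0.078], 0.97), ([0.606, 0.047, 0.118], 0.59)]
sliding_jaw [([0.605, 0.047, 0.07], 0.97)]
thumb_tab [([0.603, 0.043, 0.115], 0.59), ([0.603, -0.022, 0.074], 0.3)]
sample [([0.528, 0.272, -0.0], 0.76), ([0.775, 0.116, 0.0], 0.68), ([0.74, 0.189, -0.004], 0.66), ([0.47, -0.055, -0.003], 0.58)]
sprue []
tote [([0.47, -0.054, -0.001], 0.67)]
mug [([0.528, 0.371, -0.001], 0.88)]
scraper [([0.488, -0.396, -0.002], 0.88)]
jar [([0.648, -0.408, -0.002], 0.78)]
scene
tray [([0.611, -0.054, 0.0], 0.75), ([0.477, -0.057, 0.002], 0.4)]
fixed_face [([0.607, 0.127, 0.084], 0.76)]
sliding_jaw [([0.601, 0.047, 0.072], 0.92)]
thumb_tab [([0.601, 0.048, 0.117], 0.95)]
sample [([0.592, 0.084, 0.069], 0.81), ([0.738, 0.189, 0.0], 0.78), ([0.633, 0.242, -0.0], 0.73), ([0.526, 0.266, 0.006], 0.61)]
sprue [([0.602, -0.12, 0.07], 0.72), ([0.601, -0.022, 0.072], 0.51)]
tote [([0.475, -0.055, 0.002], 0.77)]
mug [([0.53, 0.371, -0.004], 0.65)]
scraper [([0.488, -0.4, -0.001], 0.73), ([0.602, 0.047, 0.071], 0.46)]
jar [([0.651, -0.407, 0.004], 0.71)]
[0.24900244 0.62736945 0.21648477] [-5.89999551e-01 -3.08565545e+00  1.62580132e-05] 1.1 [ 0.99969814 -0.91177271 -0.28020075] 0.011
```

View pics/top0.png

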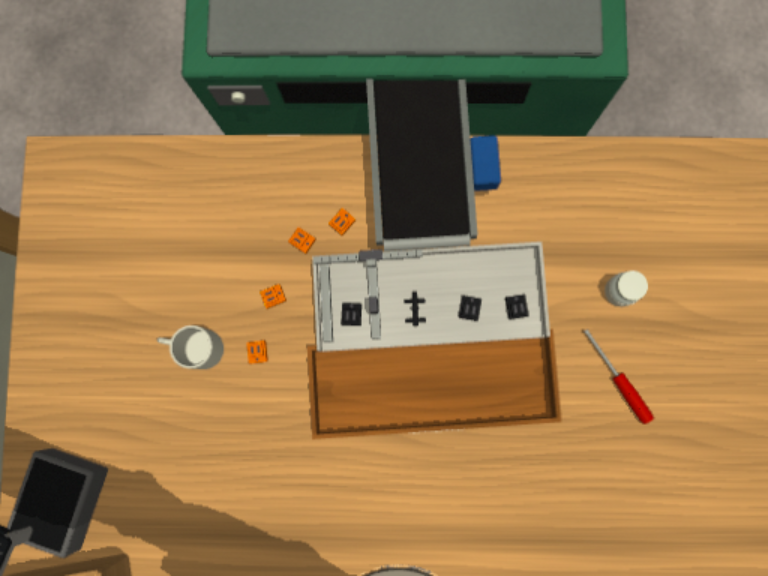

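View pics/scene0.png

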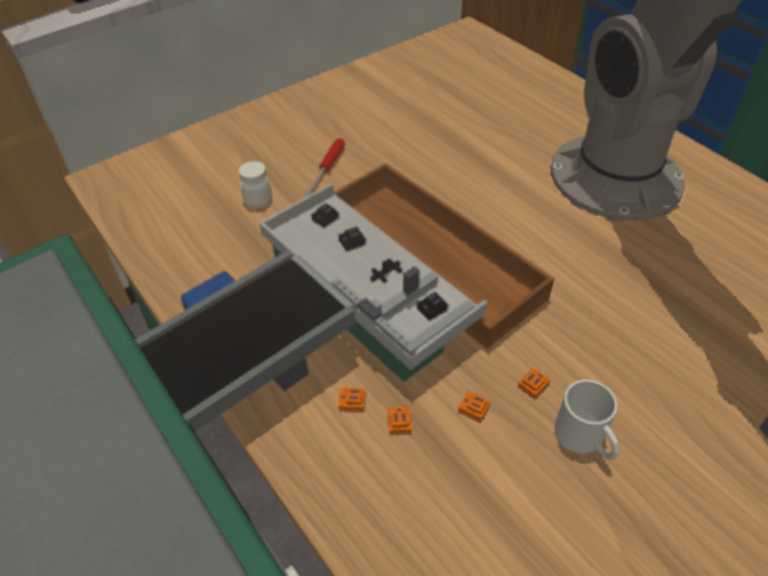

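Top view (768 px picture): the black parts in the tray are the sample at (351,314) between the jaws, the sprue at (415,308), and housings at (470,308) and (516,306). The orange look-alikes on the bench are at (302,240), (342,221), (273,296) and (257,351). I choose the black part between the jaws as the sample. Next I measure it and check it in a close crop.

```bash
cat > meas.py <<'E'
from h import *
def meas(p,verbose=True):
    P=cloud(p);b=p["pixels"].astype(int);x,y,z=P[...,0],P[...,1],P[...,2]
    reg=(x>.36)&(x<.72)&(y>-.29)&(y<.17)
    blk=(reg&(b.max(-1)<60)&(z>.0)&(z<.11)).astype(np.uint8)
    n,l,st,ce=cv2.connectedComponentsWithStats(blk)
    for i in range(1,n):
        if st[i,4]<25: continue
        m=l==i;q=P[m]
        rc=cv2.minAreaRect((q[:,:2]*1000).astype(np.float32))
        print("blk px",np.round(ce[i]*1.5),"n",st[i,4],"rect",np.round(rc[0],1),np.round(rc[1],1),round(rc[2],1),"z",np.round(np.percentile(q[:,2],[10,90]),3))
    return P,reg
E
python3 - <<'E'
from meas import *
p=r.capture("top");P,reg=meas(p)
x,y,z=P[...,0],P[...,1],P[...,2]
def rect(m,n):
    q=P[m];rc=cv2.minAreaRect((q[:,:2]*1000).astype(np.float32));print(n,m.sum(),np.round(rc[0],1),np.round(rc[1],1),round(rc[2],1))
    return rc
rect(reg&(z>.083)&(z<.1)&(abs(y-.047)<.02)&(x<.66),"jaw")
rect(reg&(z>.083)&(z<.1)&(abs(y-.134)<.025)&(x<.67),"fixed jaw region")
rect(reg&(z>.12)&(z<.15)&(x<.64),"tab")
m=reg&(z>.064)&(z<.076);rect(m,"floor")
# front edge line
q=P[m];ys=np.arange(-.22,.12,.01);e=[np.percentile(q[abs(q[:,1]-a)<.005][:,0],2) for a in ys];print("front edge fit",np.polyfit(ys,e,1))
c=p["pixels"][150:240,200:375];cv2.imwrite("pics/crop.png",cv2.resize(c,(787,405),interpolation=cv2.INTER_CUBIC))
E
```

```text
blk px [414. 309.] n 111 rect [602.5 -24.2] [56.  34.2] 2.5 z [0.076 0.093]
blk px [469. 308.] n 158 rect [ 604.3 -120.3] [32.6 37.4] 79.9 z [0.083 0.094]
blk px [516. 306.] n 161 rect [ 607.4 -202.9] [38.  32.3] 9.7 z [0.082 0.095]
blk px [351. 314.] n 166 rect [591.5  87. ] [32.3 37.4] 90.0 z [0.083 0.095]
jaw 198 [604.9  46.8] [110.7  16.2] 4.2
fixed jaw region 458 [599.3 136.8] [142.1  27.6] 4.3
tab 61 [604.9  46.5] [26.  12.9] 1.4
floor 7128 [547.1 -56.4] [312.7 394.4] 4.3
front edge fit [-0.07445655  0.54102845]
```

View pics/crop.png

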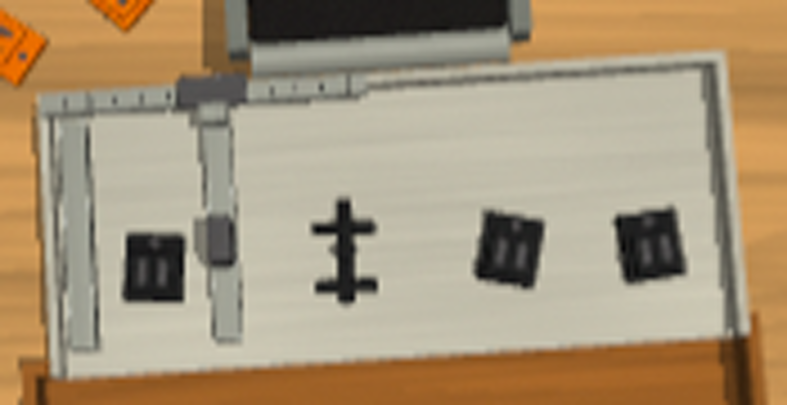

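The crop confirms it: the black housing with boss at (155,267) lies between the fixed jaw (80,235) and the movable jaw (222,250), and the sprue is at (345,250). Tray yaw is about 4.2°. I go to the tab now.

Request:
arm_command([
  [-36, -27, 0, 0, 1],
  [-36, -27, 0, 0, 1],
  [-36, -27, 0, 0, 1],
  [-36, -27, 0, 0, 1],
  [-36, -27, 0, 0, 1],
  [-36, -27, 0, 0, 1],
  [-36, -27, 0, 0, 1],
  [-36, -27, 0, 0, 1],
  [-36, -27, 0, 0, 1],
  [-36, -27, 0, 0, 1],
  [-36, -27, 0, 0, 1],
  [-36, -27, 0, 0, 1],
])

```text
time_s: 2.65
position: [0.5317, 0.1656, 0.2167]
tool_rot: [0.59, 3.085, 0.0]
wrist_force: [0.3, 0.4, 0.8]
finger_gap: 0.094
gripper_force: 0.0
```

Request:
arm_command([
  [-36, -27, 0, 0, 1],
  [-36, -27, 0, 0, 1],
  [-36, -27, 0, 0, 1],
  [0, 0, 0, -8.6, 1],
  [0, 0, 0, -8.6, 1],
  [0, 0, 0, -8.6, 1],
  [0, 0, 0, 0, 1],
  [0, 0, 0, 0, 1],
])

```text
time_s: 3.65
position: [0.6015, 0.0516, 0.2165]
tool_rot: [-0.108, 3.14, 0.0]
wrist_force: [0.8, -0.3, -0.2]
finger_gap: 0.0938
gripper_force: 0.0
```

```bash
cat > go.py <<'E'
from h import *
T=np.array([.6045,.047])  # tab
ex=np.array([.9973,.0737]);ey=np.array([-.0737,.9973])
def st():
    s=r.observe();R=cv2.Rodrigues(np.array(s["tool_rot"],float))[0]
    print("t",round(s["time_s"],2),"pos",np.round(s["position"],4),"toolx",np.round(R[:,0],3),"tooly",np.round(R[:,1],3),"F",np.round(s["wrist_force"],1),"gap",round(float(s["finger_gap"]),4),"grip",s["gripper_force"])
    return s,R
def to(x,y,z):
    s,R=st();d=(np.array([x,y,z])-s["position"])@R;print("delta tool mm",np.round(d*1000,1))
E
python3 -c "
from go import *
to(.6045,.047,.126)"
```

```text
t 3.65 pos [0.6015 0.0516 0.2165] toolx [-0.998 -0.069 -0.   ] tooly [-0.069  0.998  0.   ] F [ 0.8 -0.3 -0.2] gap 0.0938 grip 0.0
delta tool mm [-2.7 -4.8 90.5]
```

Request:
arm_command([
  [-3, -5, 16, 0, 1],
  [0, 0, 30, 0, 1],
  [0, 0, 30, 0, 1],
  [0, 0, 20, 0, 1],
  [0, 0, 10, 0, 1],
  [0, 0, 0, 0, 1],
  [0, 0, 0, 0, -1],
  [0, 0, 0, 0, -1],
  [0, 0, 0, 0, -1],
  [0, 0, 0, 0, -1],
  [0, 0, 0, 0, -1],
  [0, 0, 0, 0, -1],
])

```text
time_s: 5.15
position: [0.6049, 0.0469, 0.1105]
tool_rot: [0.114, -3.14, 0.0]
wrist_force: [-0.3, 0.4, -0.7]
finger_gap: 0.0375
gripper_force: 0.0
```

Request:
arm_command([
  [0, 0, 0, 0, -1],
  [0, 0, 0, 0, -1],
  [0, 0, 0, 0, -1],
  [0, 0, 0, 0, -1],
  [0, 0, 0, 0, -1],
])

```text
time_s: 5.78
position: [0.6048, 0.047, 0.1105]
tool_rot: [0.114, -3.139, -0.0]
wrist_force: [-0.3, 0.2, 0.0]
finger_gap: 0.0141
gripper_force: 30.0
```

Request:
arm_command([
  [0, 3, 0, 0, -1],
  [0, 4, 0, 0, -1],
  [0, 4, 0, 0, -1],
  [0, 4, 0, 0, -1],
  [0, 4, 0, 0, -1],
  [0, 4, 0, 0, -1],
  [0, 4, 0, 0, -1],
  [0, 3, 0, 0, -1],
  [0, 2, 0, 0, -1],
  [0, 1, 0, 0, -1],
])

```text
time_s: 7.02
position: [0.6024, 0.0799, 0.1105]
tool_rot: [0.114, -3.139, 0.0]
wrist_force: [-0.8, -1.7, -0.2]
finger_gap: 0.0138
gripper_force: 30.0
```

```bash
python3 -c "
from go import *
from meas import meas
st();p=r.capture('scene');marks(p,['sample','thumb_tab','sliding_jaw','fixed_face']);meas(p);cv2.imwrite('pics/s1.png',cv2.resize(p['pixels'][120:250,170:350],(800,578)))"
```

```text
t 7.03 pos [0.6024 0.0799 0.1105] toolx [-0.997 -0.072  0.   ] tooly [-0.072  0.997 -0.   ] F [-0.8 -1.7 -0.2] gap 0.0138 grip 29.999810457229614
sample [([0.633, 0.244, 0.0], 0.74), ([0.778, 0.112, -0.001], 0.66), ([0.738, 0.189, 0.003], 0.66), ([0.529, 0.268, 0.008], 0.57)]
thumb_tab [([0.6, 0.086, 0.115], 0.62), ([0.61, -0.201, 0.07], 0.48)]
sliding_jaw [([0.6, 0.078, 0.07], 0.7)]
fixed_face [([0.612, 0.126, 0.081], 0.85), ([0.489, -0.4, -0.002], 0.59)]
blk px [324. 216.] n 125 rect [ 608.5 -197.5] [35.6 34.7] 8.9 z [0.078 0.092]
blk px [351. 240.] n 133 rect [ 606.1 -117.8] [32.6 35.2] 83.4 z [0.077 0.092]
blk px [385. 269.] n 111 rect [603.8 -22.2] [53.4 30.4] 7.2 z [0.075 0.091]
blk px [438. 309.] n 182 rect [590.5 108.6] [35.4 44.3] 84.9 z [0.081 0.094]
```

View pics/s1.png

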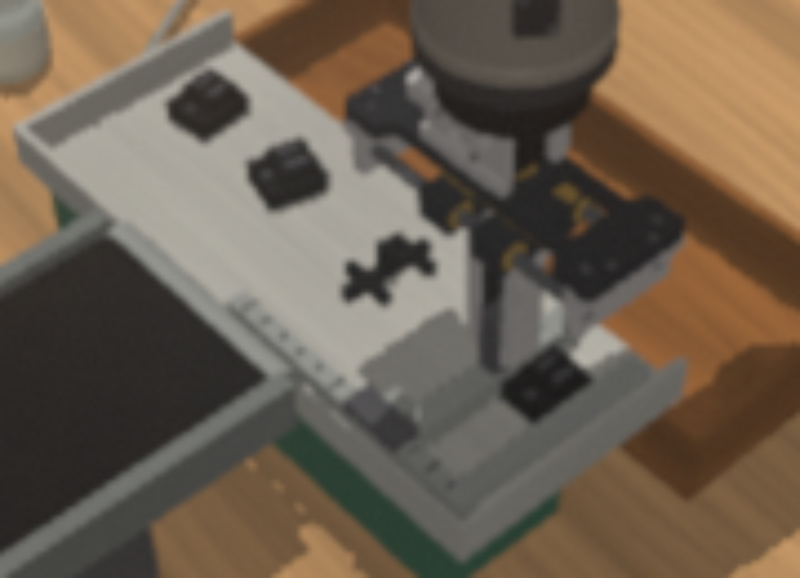

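The jaw at (400,350) has travelled to the housing at (548,385), which is almost at the fixed jaw. I continue slowly.

Request:
arm_command([
  [0, 1, 0, 0, -1],
  [0, 1, 0, 0, -1],
  [0, 1, 0, 0, -1],
  [0, 1, 0, 0, -1],
])

```text
time_s: 7.78
position: [0.6023, 0.0819, 0.1105]
tool_rot: [0.112, -3.14, 0.003]
wrist_force: [0.6, -12.6, 0.5]
finger_gap: 0.0142
gripper_force: 30.0
```

Request:
arm_command([
  [0, 0.7, 0, 0, -1],
  [0, 0.7, 0, 0, -1],
  [0, 0, 0, 0, -1],
])

```text
time_s: 8.15
position: [0.6023, 0.082, 0.1105]
tool_rot: [0.11, -3.14, 0.005]
wrist_force: [1.5, -16.6, -0.1]
finger_gap: 0.0138
gripper_force: 30.0
```

Contact is at a jaw gap of about 34 mm with 16 N. I hold it there, then open.

Request:
arm_command([
  [0, 0, 0, 0, -1],
  [0, 0, 0, 0, -1],
  [0, 0, 0, 0, -1],
  [0, 0, 0, 0, -1],
  [0, 0, 0, 0, -1],
  [0, 0, 0, 0, -1],
  [0, 0, 0, 0, -1],
  [0, 0, 0, 0, -1],
  [0, 0, 0, 0, -1],
  [0, 0, 0, 0, -1],
  [0, 0, 0, 0, -1],
  [0, 0, 0, 0, -1],
])

```text
time_s: 9.65
position: [0.6023, 0.082, 0.1105]
tool_rot: [-0.11, 3.14, -0.005]
wrist_force: [0.8, -17.1, -0.5]
finger_gap: 0.0142
gripper_force: 30.0
```

Request:
arm_command([
  [0, -2, 0, 0, -1],
  [0, -4, 0, 0, -1],
  [0, -5, 0, 0, -1],
  [0, -6, 0, 0, -1],
  [0, -6, 0, 0, -1],
  [0, -6, 0, 0, -1],
  [0, -6, 0, 0, -1],
  [0, -5, 0, 0, -1],
  [0, -3, 0, 0, -1],
  [0, -2, 0, 0, -1],
  [0, -1, 0, 0, -1],
  [0, 0, 0, 0, -1],
])

```text
time_s: 11.15
position: [0.6054, 0.0392, 0.1104]
tool_rot: [0.114, -3.139, 0.0]
wrist_force: [0.7, 0.1, -1.7]
finger_gap: 0.0138
gripper_force: 30.0
```

Request:
arm_command([
  [0, -1, 0, 0, -1],
  [0, -1, 0, 0, -1],
  [0, -1, 0, 0, -1],
  [0, -0.5, 0, 0, -1],
  [0, 0, 0, 0, -1],
])

```text
time_s: 11.78
position: [0.6056, 0.0359, 0.1105]
tool_rot: [0.114, -3.139, -0.0]
wrist_force: [-0.3, 1.1, -1.2]
finger_gap: 0.0139
gripper_force: 30.0
```

Request:
arm_command([
  [0, 0, 0, 0, -0.2],
  [0, 0, 0, 0, -0.2],
  [0, 0, 0, 0, -0.2],
  [0, 0, 0, 0, -0.2],
  [0, 0, -15, 0, -0.2],
  [0, 0, -30, 0, -0.2],
  [0, 0, -35, 0, -0.2],
  [-20, 0, -10, 0, -1],
  [-40, 0, 0, 0, -1],
  [-30, 0, 0, 0, -1],
  [0, 0, 0, 0, -1],
])

```text
time_s: 13.15
position: [0.6968, 0.0425, 0.2009]
tool_rot: [-0.114, 3.139, -0.001]
wrist_force: [-0.1, -0.3, -0.1]
finger_gap: 0.0019
gripper_force: 0.0
```

```bash
python3 -c "
from go import *
from meas import meas
st();p=r.capture('top');marks(p,['thumb_tab','sliding_jaw','fixed_face']);meas(p);cv2.imwrite('pics/t1.png',cv2.resize(p['pixels'][150:300,195:385],(760,600)))
p=r.capture('scene');marks(p,['thumb_tab','sliding_jaw','fixed_face']);meas(p)"
```

```text
t 13.15 pos [0.6968 0.0425 0.2009] toolx [-0.997 -0.073 -0.001] tooly [-0.073  0.997 -0.   ] F [-0.1 -0.3 -0.1] gap 0.0019 grip 0.0
thumb_tab [([0.609, -0.051, 0.002], 0.34)]
sliding_jaw []
fixed_face []
blk px [415. 309.] n 97 rect [602.5 -28.9] [56.1 26.5] 0.5 z [0.076 0.093]
blk px [516. 306.] n 155 rect [ 606.3 -201.9] [38.  32.5] 6.3 z [0.082 0.095]
blk px [469. 308.] n 155 rect [ 604.  -120.3] [32.5 36.8] 79.7 z [0.083 0.094]
thumb_tab [([0.602, 0.036, 0.117], 0.71)]
sliding_jaw [([0.603, 0.038, 0.071], 0.78)]
fixed_face [([0.61, 0.126, 0.083], 0.85), ([0.603, 0.037, 0.12], 0.6), ([0.609, -0.199, 0.07], 0.55)]
blk px [321. 217.] n 86 rect [ 617.3 -197.5] [20.  33.6] 5.8 z [0.078 0.091]
blk px [344. 240.] n 42 rect [ 616.  -121.9] [35.4 12.5] 78.9 z [0.076 0.087]
blk px [385. 269.] n 111 rect [604.4 -23.6] [55.4 31.3] 10.1 z [0.075 0.094]
blk px [406. 284.] n 31 rect [607.  43.] [ 7.7 19.3] 77.9 z [0.098 0.108]
blk px [439. 310.] n 160 rect [590.5 111.2] [32.  41.9] 81.1 z [0.081 0.094]
```

View pics/t1.png

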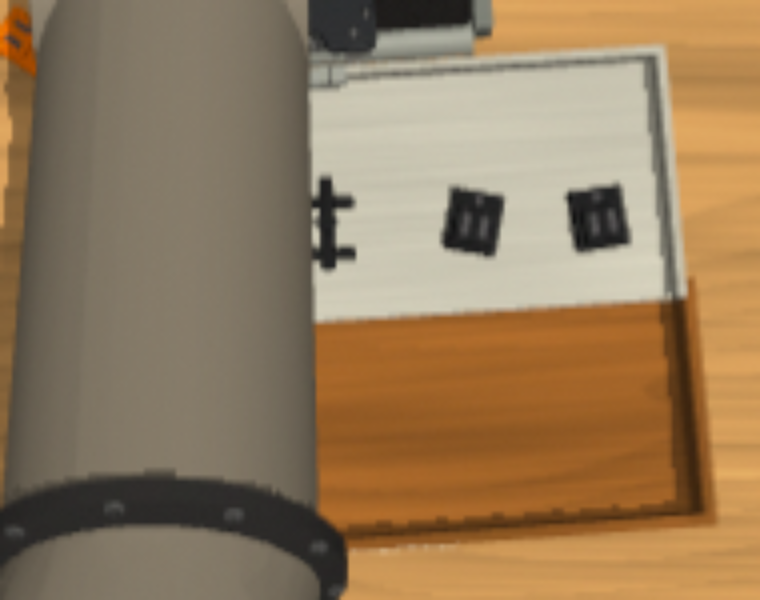

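The jaw is open (0.037 m), the sample lies by the fixed jaw at about (0.590, 0.109), and the sprue and other housings are unmoved at (325,222), (473,220) and (598,217). Now I sweep the sample with closed fingers.

Request:
arm_command([
  [15, 23, 0, 0, -1],
  [16, 23, 0, 0, -1],
  [16, 23, 0, 0, -1],
  [0, 0, 10, 0, -1],
  [0, 0, 30, 0, -1],
  [0, 0, 35, 0, -1],
  [0, 0, 25, 0, -1],
  [0, 0, 12, 0, -1],
  [0, 0, 4, 0, -1],
  [0, 0, 0, 0, -1],
])

```text
time_s: 14.8
position: [0.644, 0.1076, 0.085]
tool_rot: [-0.113, 3.139, 0.0]
wrist_force: [-0.7, 0.8, -0.0]
finger_gap: 0.0005
gripper_force: 0.0
```

Request:
arm_command([
  [10, 0, 0, 0, -1],
  [6, 0, 0, 0, -1],
  [4, 0, 0, 0, -1],
  [8, 0, 0, 0, -1],
  [10, 0, 0, 0, -1],
])

```text
time_s: 15.42
position: [0.6052, 0.105, 0.0846]
tool_rot: [-0.114, 3.139, 0.0]
wrist_force: [1.5, 0.1, 1.1]
finger_gap: 0.0006
gripper_force: 0.4
```

```bash
python3 -c "
from go import *
from meas import meas
st();p=r.capture('scene');meas(p)"
```

```text
t 15.43 pos [0.6052 0.105  0.0846] toolx [-0.997 -0.072 -0.   ] tooly [-0.072  0.997  0.   ] F [1.5 0.1 1.1] gap 0.0006 grip 0.35120255313813686
blk px [324. 216.] n 121 rect [ 609.2 -199.1] [35.1 37.4] 10.4 z [0.078 0.091]
blk px [351. 240.] n 133 rect [ 605.2 -118.1] [32.9 36.1] 78.5 z [0.076 0.093]
blk px [385. 269.] n 111 rect [600.5 -25.2] [58.1 32.8] 12.0 z [0.075 0.094]
blk px [407. 283.] n 40 rect [600.7  42.4] [ 7.9 30.9] 80.3 z [0.096 0.109]
blk px [447. 308.] n 47 rect [580.8 114.9] [25.3 14.7] 37.9 z [0.084 0.094]
```

Request:
arm_command([
  [10, 0, 0, 0, -1],
  [10, 0, 0, 0, -1],
  [10, 0, 0, 0, -1],
  [10, 0, 0, 0, -1],
  [10, 0, 0, 0, -1],
  [10, 0, 0, 0, -1],
  [10, 0, 0, 0, -1],
  [10, 0, 0, 0, -1],
  [5, 0, 0, 0, -1],
  [0, 0, 0, 0, -1],
  [0, 0, 0, 0, -1],
])

```text
time_s: 16.85
position: [0.5212, 0.099, 0.0845]
tool_rot: [-0.114, 3.139, -0.0]
wrist_force: [0.5, -0.2, 0.3]
finger_gap: 0.0003
gripper_force: 0.0
```

```bash
python3 -c "
from go import *
from meas import meas
for c in ['scene','top']:
    p=r.capture(c);meas(p)
to(.6535,-.118,.175)"
```

```text
blk px [324. 216.] n 126 rect [ 608.  -199.2] [36.1 32.8] 12.0 z [0.078 0.091]
blk px [351. 239.] n 135 rect [ 604.9 -118.2] [34.4 35.4] 81.6 z [0.076 0.093]
blk px [385. 269.] n 108 rect [603.3 -22.3] [55.8 29.7] 9.4 z [0.076 0.092]
blk px [406. 284.] n 31 rect [607.5  43. ] [ 7.9 17.9] 65.6 z [0.096 0.106]
blk px [489. 298.] n 156 rect [498.8 109.1] [94.5 40.5] 15.8 z [0.023 0.033]
blk px [414. 309.] n 108 rect [602.4 -24.7] [56.5 32. ] 4.6 z [0.076 0.093]
blk px [516. 306.] n 156 rect [ 606.8 -202.3] [38.2 31.8] 8.1 z [0.083 0.094]
blk px [469. 308.] n 154 rect [ 603.9 -120.4] [32.7 36.8] 80.8 z [0.082 0.095]
t 16.95 pos [0.5211 0.0989 0.0845] toolx [-0.997 -0.072 -0.   ] tooly [-0.072  0.997 -0.   ] F [ 0.4 -0.   0. ] gap 0.0005 grip 0.0
delta tool mm [-116.3 -225.9  -90.5]
```

The sample is in the tote (top at 0.03 m) and nothing else moved. Next is the middle housing.

Request:
arm_command([
  [0, 0, -40, 0, -1],
  [0, 0, -40, 0, -1],
  [-8, -14, -10, 0, -1],
  [-22, -42, 0, 0, -1],
  [-22, -42, 0, 0, -1],
  [-22, -42, 0, 0, -1],
  [-22, -42, 0, 0, -1],
  [-22, -42, 0, 0, -1],
  [0, 0, 30, 0, -1],
  [0, 0, 40, 0, -1],
  [0, 0, 20, 0, -1],
  [0, 0, 0, 0, -1],
])

```text
time_s: 18.45
position: [0.6545, -0.1165, 0.0833]
tool_rot: [0.113, -3.138, 0.0]
wrist_force: [0.9, -0.3, -0.2]
finger_gap: 0.0002
gripper_force: 0.0
```

Request:
arm_command([
  [12, 0, 0, 0, -1],
  [6, 0, 0, 0, -1],
  [5, 0, 0, 0, -1],
  [8, 0, 0, 0, -1],
  [10, 0, 0, 0, -1],
  [10, 0, 0, 0, -1],
])

```text
time_s: 19.2
position: [0.6032, -0.1198, 0.0846]
tool_rot: [-0.114, 3.139, -0.0]
wrist_force: [1.4, -0.1, 0.7]
finger_gap: 0.0003
gripper_force: 0.3
```

```bash
python3 -c "
from go import *
from meas import meas
p=r.capture('scene');meas(p)
st()"
```

```text
blk px [324. 216.] n 137 rect [ 610.1 -198.7] [35.5 37.2] 16.1 z [0.077 0.091]
blk px [367. 234.] n 46 rect [ 573.6 -114.7] [36.  14.4] 2.0 z [0.075 0.086]
blk px [384. 269.] n 129 rect [602.  -23.8] [58.5 33.5] 11.7 z [0.075 0.093]
blk px [405. 283.] n 41 rect [606.5  41.6] [12.1 23.2] 62.1 z [0.096 0.108]
blk px [489. 297.] n 169 rect [466.6 101.4] [35.2 53.8] 83.2 z [0.022 0.033]
t 19.25 pos [ 0.602  -0.12    0.0845] toolx [-0.997 -0.072  0.001] tooly [-0.072  0.997  0.   ] F [-0.8 -0.6 -0.2] gap 0.0006 grip 0.0
```

Request:
arm_command([
  [10, 0, 0, 0, -1],
  [10, 0, 0, 0, -1],
  [10, 0, 0, 0, -1],
  [10, 0, 0, 0, -1],
  [10, 0, 0, 0, -1],
  [10, 0, 0, 0, -1],
  [8, 0, 0, 0, -1],
  [0, 0, 0, 0, -1],
  [0, 0, 0, 0, -1],
])

```text
time_s: 20.38
position: [0.5364, -0.1245, 0.0846]
tool_rot: [-0.114, 3.139, -0.0]
wrist_force: [-0.2, 0.1, -0.0]
finger_gap: 0.0006
gripper_force: 0.0
```

```bash
python3 -c "
from go import *
from meas import meas
for c in ['scene','top']:
    p=r.capture(c);meas(p)
to(.659,-.1985,.145)"
```

```text
blk px [324. 216.] n 130 rect [ 608.5 -199.3] [37.5 35.2] 6.4 z [0.077 0.091]
blk px [395. 228.] n 136 rect [ 510.  -132.2] [77.8 33.5] 20.9 z [0.022 0.033]
blk px [384. 269.] n 130 rect [602.4 -25.2] [58.1 34.7] 9.1 z [0.075 0.093]
blk px [406. 283.] n 38 rect [604.7  40.7] [21.8  8.4] 0.8 z [0.096 0.108]
blk px [489. 297.] n 163 rect [472.4 101.7] [34.8 41. ] 86.2 z [0.023 0.033]
blk px [415. 309.] n 128 rect [602.4 -24.7] [56.5 32. ] 4.8 z [0.075 0.093]
blk px [345. 381.] n 171 rect [473.7 100.1] [32.9 37.8] 89.9 z [0.027 0.035]
t 20.48 pos [ 0.5364 -0.1245  0.0845] toolx [-0.997 -0.073 -0.   ] tooly [-0.073  0.997 -0.   ] F [-0.5 -0.4 -0. ] gap 0.0002 grip 0.0
delta tool mm [-116.9  -82.7  -60.5]
```

Request:
arm_command([
  [0, 0, -30, 0, -1],
  [0, 0, -30, 0, -1],
  [-17, -12, 0, 0, -1],
  [-25, -18, 0, 0, -1],
  [-25, -18, 0, 0, -1],
  [-25, -18, 0, 0, -1],
  [-25, -17, 0, 0, -1],
  [0, 0, 20, 0, -1],
  [0, 0, 28, 0, -1],
  [0, 0, 12, 0, -1],
  [0, 0, 0, 0, -1],
])

```text
time_s: 21.85
position: [0.6581, -0.1986, 0.0837]
tool_rot: [0.114, -3.138, -0.001]
wrist_force: [-0.5, 0.3, 0.4]
finger_gap: 0.0005
gripper_force: 0.0
```

Request:
arm_command([
  [12, 0, 0, 0, -1],
  [6, 0, 0, 0, -1],
  [5, 0, 0, 0, -1],
  [8, 0, 0, 0, -1],
  [10, 0, 0, 0, -1],
  [10, 0, 0, 0, -1],
])

```text
time_s: 22.6
position: [0.6072, -0.2027, 0.0845]
tool_rot: [0.114, -3.14, 0.0]
wrist_force: [0.6, -0.4, 0.6]
finger_gap: 0.0005
gripper_force: 0.3
```

Request:
arm_command([
  [10, 0, 0, 0, -1],
  [10, 0, 0, 0, -1],
  [10, 0, 0, 0, -1],
  [10, 0, 0, 0, -1],
  [10, 0, 0, 0, -1],
  [10, 0, 0, 0, -1],
  [7, 0, 0, 0, -1],
  [0, 0, 0, 0, -1],
  [0, 0, 0, 0, -1],
])

```text
time_s: 23.72
position: [0.5415, -0.2074, 0.0846]
tool_rot: [-0.114, 3.139, -0.0]
wrist_force: [-0.3, 0.0, -0.2]
finger_gap: 0.0004
gripper_force: 0.0
```

Request:
arm_command([
  [0, 0, -30, 0, -1],
  [0, 0, -40, 0, -1],
  [0, 0, -40, 0, -1],
  [0, -30, 0, 0, -1],
  [0, -45, 0, 0, -1],
  [0, -45, 0, 0, -1],
  [0, -45, 0, 0, -1],
  [0, -45, 0, 0, -1],
  [0, -30, 0, 0, -1],
  [0, 0, 0, 0, -1],
  [0, 0, 0, 0, -1],
])

```text
time_s: 25.1
position: [0.5587, -0.446, 0.1941]
tool_rot: [0.115, -3.139, -0.001]
wrist_force: [0.2, 0.4, -0.2]
finger_gap: 0.0004
gripper_force: 0.0
```

```bash
python3 -c "
from go import *
from meas import meas
for c in ['scene','top']:
    p=r.capture(c);meas(p);marks(p,['sliding_jaw','tote','mug','jar','scraper','fixed_face'])
st();cv2.imwrite('pics/tend.png',cv2.resize(p['pixels'],(768,576)))"
```

```text
blk px [374. 211.] n 142 rect [ 492.4 -215.5] [63.  42.2] 80.4 z [0.02  0.032]
blk px [395. 228.] n 149 rect [ 490.  -139.9] [40.2 34.5] 18.2 z [0.022 0.033]
blk px [385. 270.] n 114 rect [603.8 -21.3] [31.5 57.1] 88.0 z [0.075 0.092]
blk px [406. 284.] n 41 rect [605.2  42.6] [10.5 22.3] 72.5 z [0.094 0.108]
blk px [489. 298.] n 154 rect [472.3 103.1] [32.4 43.5] 84.1 z [0.022 0.033]
blk px [378. 350.] n 221 rect [689.4  72.4] [  4.1 125.1] 4.4 z [0.008 0.039]
sliding_jaw [([0.602, 0.036, 0.074], 0.78)]
tote [([0.471, -0.058, 0.0], 0.97), ([0.611, -0.054, -0.001], 0.37)]
mug [([0.534, 0.371, -0.003], 0.79), ([0.604, 0.035, 0.072], 0.36)]
jar [([0.647, -0.407, 0.001], 0.79)]
scraper [([0.486, -0.4, -0.005], 0.72)]
fixed_face [([0.61, 0.126, 0.081], 0.77)]
blk px [414. 309.] n 105 rect [602.5 -24.6] [56.1 31.8] 4.5 z [0.077 0.091]
blk px [479. 373.] n 185 rect [ 490.9 -142.4] [39.4 33.3] 16.9 z [0.026 0.035]
blk px [514. 372.] n 185 rect [ 493.2 -206.2] [37.8 34.5] 0.5 z [0.027 0.034]
blk px [345. 381.] n 171 rect [473.7 100.2] [32.9 37.9] 89.6 z [0.028 0.034]
sliding_jaw [([0.604, 0.037, 0.07], 0.7)]
tote [([0.473, -0.055, 0.0], 0.79), ([0.602, 0.034, 0.119], 0.67)]
mug [([0.529, 0.37, 0.0], 0.85)]
jar [([0.647, -0.408, 0.001], 0.9)]
scraper [([0.488, -0.396, -0.002], 0.93)]
fixed_face [([0.61, 0.125, 0.079], 0.62)]
t 25.8 pos [ 0.5584 -0.4468  0.1945] toolx [-0.997 -0.072  0.   ] tooly [-0.072  0.997 -0.   ] F [1.2 0.2 0.2] gap 0.0003 grip 0.0
```

View pics/tend.png

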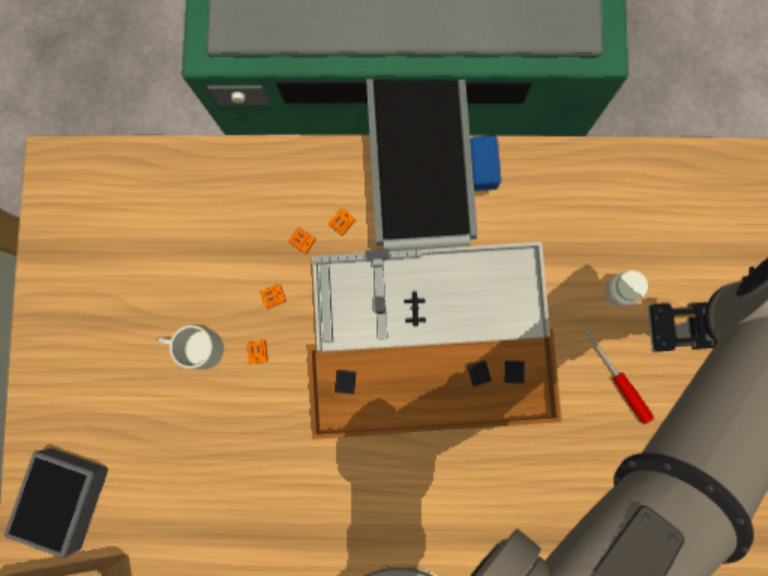

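All three housings are in the tote at (345,381), (479,373) and (514,372). The sprue is still at (415,309), the jaw is open, everything else is where it was, and the arm is clear.

```bash
python3 -c "
from plant import r
print(r.sign_off())"
```

```text
the job is handed in; nothing more can be done
None
```

The job is handed in: I pressed the sample against the fixed jaw at about 17 N for over a second, slid the jaw wide open, and swept all three housings into the tote; the final pictures show the sprue, tote, mug, scraper and jar where they were.

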